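# Torque-check the fill plug of a punch-ball stand

## Robot

A 6-joint arm with a two-finger parallel gripper is mounted at the origin on the work surface. World frame = base frame: x ahead of the robot, y to its left, z up, the work surface at z = 0. Lengths are in m, angles in rad, forces in N, time in s.
With the tool pointing down it reaches from about 0.2 to 0.875 m from the base axis. Payload 3.4 kg.
Tool frame: the origin (TCP) lies between the finger pads; the fingertips stand 25 mm ahead of it and the grasp point (between the pads) lies 6 mm ahead of it (r.nose_length is the z of the fingertips in the tool frame, in m); z points along the fingers, y is the line along which they close (so a half turn about z gives the same grasp; the last joint's range is limited). The gripper opens to 94 mm and grips with 3 to 60 N. Pads are 16 mm wide; open, the fingers measure 119 mm over their backs; the gripper's body (75 mm by 177 mm) begins 78 mm behind the grasp point.
Start: joints at [-1.256, 0.276, 1.505, -0, 1.361, -0.121], TCP at [0.243, -0.521, 0.195] pointing down, gripper open.
Joint ranges: [-2.89, 2.89], [-0.75, 2.08], [0.22, 2.7], [-1.18, 4.32], [0.11, 2.71], [-2.7, 2.7]. Speed limits (rad/s): [2.57, 2.57, 3.14, 3.14, 3.14, 3.14].

## Interface

Orientations are given as a unit quaternion [w, x, y, z].
In Python, from plant import r, gripper_to, inverse_kinematics, vision, models, telemetry gives the robot as it stands. Calls block until the motion is done:
- r.move_to(position, orientation): joint-space move of the TCP to a pose.
- r.move_l(position, rot=None, vel=0.15, guard=None): straight line of the TCP; rot=None keeps the orientation; vel is the mean speed in m/s. With guard (N) it stops when the force on the tool has changed by that much, and returns True; else False.
- r.movej(angles): joint-space move.
- gripper_to(opening, f_grip=None): finger opening in m; f_grip is the grip in N (None keeps the last); returns when the fingers have stopped.
- r.hold(seconds).
- inverse_kinematics(position, orientation): joint angles nearest the present ones, or None.
- vision.snapshot(name): name is "side" or "top" or "wrist"; returns the picture (480x640x3 uint8, red, green, blue); there is no depth.
- vision.get_calibration(name): a dict with "fx", "fy", "cx", "cy" (pixels), "position" and "orientation" of the camera in the world. Camera axes: x right, y down, z forward; pixel columns grow to the right and rows downward; lengths in m; the calibration is good to about 2 mm. A picture is of the moment at which its call begins: read the wrist's pose just before it. get_calibration takes no time and is no camera call; for the wrist camera it gives the pose at the moment of the call.
A pose or a line that the arm cannot do raises r.PlanningError and nothing moves.
- r.sign_off(): hands the job in; it is judged then, once.
Trained networks look in the newest picture that a camera, given by its name, has taken for a name from the list of things; names that differ only in an ending like _2 or _b are one class to them, and where a whole thing is asked for, a point or a joint stands for the part that bears it (a point fixed in the world has none). Each returns a list of dicts, best first, with "score" (0 to 1); they miss things now and then, are a little off and sometimes report something else, mostly with a low value. They report only what shows in the picture. A call takes as long as a camera call.
- models.boxes_of(thing, camera): "at" ([x, y, z] in m, in world coordinates, good to about 4 mm: the middle of the surface that is visible of it).
- models.regions_of(thing, camera): "pixels" (480x640 bool, what is visible of it).
- models.mark_of(thing, camera): "at" ([x, y, z] in m, in world coordinates, good to about 4 mm: a listed point, or the origin of a listed thing).
Readings, each from a call of its own:
- telemetry.current_t(): time.
- telemetry.current_joints(): joint angles.
- telemetry.current_dq(): joint speeds.
- telemetry.current_joint_efforts(): joint torques, N m.
- telemetry.current_ee_pos(): TCP position.
- telemetry.current_tool_rot(): TCP orientation.
- telemetry.current_wrist_force(): force on the tool from outside, world axes, zero at the start.
- telemetry.current_torque(): the same for the moment, N m.
- telemetry.current_opening(): finger opening in m.
- telemetry.current_finger_force(): force on a finger pad.
Only numpy, scipy, OpenCV 4.12 (cv2) and the standard library are available. Lean on these libraries where they do the work, as an engineer would, in place of code of your own. Each camera call takes 0.05 s, during which the arm holds its last target. There are 200 camera calls.

## Task

The fill plug in the top of the punch-ball foot may have worked a little loose. Take the preset torque wrench from the rubber mat, set its socket fully down over the plug's square head and turn clockwise (seen from above) until the plug is home and the wrench's neck just gives way; ease off, then pull up to the click a second time and hold it there for a second to see that the plug holds. Take the wrench off without slackening the plug and lay it flat, socket down, back on the mat; leave the spanner, the spare plug, the bottle and the peg game where they are.

Things in the scene. Friction and masses are not known exactly. Their poses are not given: they have to be found in the camera images.
- foot: heavy black moulded foot of a punch-ball stand, a low dome 320 mm across, immovable; origin at the centre of its underside, z up. Rim 48 mm high, crown 78 mm; a steel mast socket 48 mm across stands in the middle, up to 106 mm. The fill plug sits on a round boss 100 mm from the centre, towards the foot's own -x
- plug_seat (a point): grey plastic fill plug screwed into the foot. Point: centre of the top of its round flange (62 mm across), 99 mm above the table, z up, x and y along the sides of its square head, which is 30 mm wide and rises 20 mm above the point. The plug is between 0 and 0.4 rad short of home: until then it turns stiffly (0.35 N m either way), at home it stops hard
- wrench: head of the preset torque wrench, a steel block 46 x 46 x 30 mm, handle on its -x side; origin at the centre of its underside, z up. Square socket in the underside, 33 mm wide, 21 mm deep, sides along x and y, 2.5 mm chamfer: fits the plug's head in any quarter turn with 0.1 rad play either way; fully down when this origin is at plug_seat. Whole wrench about 0.36 kg
- wrench_grip (a point): where to hold the wrench, near its centre of mass: on the black rubber handle, 120 mm from the socket's axis, 13 mm above the wrench's underside. x axis along the handle towards the head. The rubber grip is 24 mm wide, 26 mm high (flush with the underside) and runs from 88 to 233 mm from the socket's axis. Let go while standing on the plug, the handle droops
- handle (a joint): kink of the wrench's neck, rad; pivot 28 mm behind the socket's axis. 0 = straight, and stays so up to the preset 1.2 N m at the pivot (13 N sideways at wrench_grip, less if the hand also twists); then the handle gives way clockwise against a nearly steady spring (1 N m/rad more), to a hard stop at 0.2. Rigid the other way. Springs straight when let go. 0.05 is a clear click
- mat: grey rubber tool mat, 340 x 250 x 4 mm, fixed flat on the table, long side along its x; origin at the centre of its underside. Torque wrench and ordinary spanner lie side by side on it, about 120 mm apart, heads to the mat's +x, either on either side
- spanner: ordinary flat steel combination spanner, 270 mm long, 7 to 10 mm thick, lying on the mat; origin under the centre of its ring end, shank to -x. Not needed
- spare_plug: a loose spare fill plug like the one in the foot, standing thread down on the table, 44 mm high; origin at the centre of its foot. Not needed
- bottle: clear water bottle, 66 mm diameter, 200 mm high, standing; origin at the centre of its foot. Not needed
- peg_game: triangular wooden peg game board with golf tees, sides 166 mm, 56 mm high with the tees; origin under it. Not needed
- boss_top (a point): centre of the top of the round black threaded boss, 74 mm across, 93 mm above the table, that the plug is screwed into; fixed to the foot, at its own -x side, 100 mm from the centre

How it is judged:
On the way, in this order (a step that is already met when the one before it is completed fails the run):
1. the wrench's socket is fully down over the plug's square head (horizontal distance between wrench and plug_seat below 0.005 m and z of wrench in the frame of plug_seat below 0.004 m and angle between wrench's own z axis and vertical below 0.12 rad), for 0.2 s.
2. with the socket down on the plug, the plug is home (within 0.05 rad) and the wrench's neck has given way (more than 0.03 rad) (horizontal distance between wrench and plug_seat below 0.006 m and z of wrench in the frame of plug_seat below 0.006 m and angle between the x axis of plug_seat and the x axis of boss_top, either way round below 0.05 rad and value of joint handle above 0.03 rad), for 0.2 s.
3. the pull is eased off, the neck straight again, the socket still on the plug (horizontal distance between wrench and plug_seat below 0.006 m and z of wrench in the frame of plug_seat below 0.008 m and value of joint handle below 0.015 rad), for 0.1 s.
4. pulled a second time, the neck has given way (more than 0.03 rad) and is held there for half a second, the plug staying home (all of step 2), for 0.5 s.
At the end, for the whole second after the job is handed in: The wrench lies flat, socket down (within 0.1 rad of level, its underside within 5 mm of the mat's top), straight-necked and at rest on the mat, with socket and hand grip both over the mat; the plug is still home (within 0.05 rad of its stop) (angle between wrench's own z axis and vertical below 0.1 rad and z of wrench in the frame of mat below 0.009 m and x of wrench in the frame of mat between -0.17 and 0.17 m and y of wrench in the frame of mat between -0.125 and 0.125 m and x of wrench_grip in the frame of mat between -0.17 and 0.17 m and y of wrench_grip in the frame of mat between -0.125 and 0.125 m and linear speed of wrench below 0.02 m/s and value of joint handle below 0.02 rad and angle between the x axis of plug_seat and the x axis of boss_top, either way round below 0.05 rad); the robot touches nothing.
It fails at once if the wrench is pulled on far past its click (neck kinked beyond 0.13 rad) (value of joint handle above 0.13 rad).
It fails at once if the wrench is let go in the air (its underside more than 20 mm above the mat, and not standing on the plug) (z of wrench in the frame of mat above 0.024 m and horizontal distance between wrench and plug_seat above 0.012 m and contact force between the fingers and wrench below 0.05 N).
It fails at once if the spanner, the spare plug, the bottle or the peg game is pushed away (more than 30 mm) (distance of any of spanner, spare_plug, bottle, peg_game from where it was at the start of the episode above 0.03 m).
It also fails if it takes over 72 s, if anything falls off the work surface, if the arm or the gripper's body presses on something with over 40 N, if the wrist force passes 120 N, or if a joint passes its speed limit or range.

## Working session

There is one attempt and no reset: what is moved stays moved. The work goes in short steps, each a Python script; the robot and the scene stay as the last script left them, time stands still between calls to the robot, and variables do not carry over. Pictures are saved under pics/ and viewed, at most 10 in all, crops included, and the job is handed in when it is done.

```bash
ls; mkdir -p pics; python3 - <<'E'
from plant import r, vision, models, telemetry
import cv2,numpy as np
for c in ("top","side"):
    im=vision.snapshot(c); cv2.imwrite(f"pics/{c}0.png",im[:,:,::-1])
    k=vision.get_calibration(c); print(c,{a:np.round(b,3) for a,b in k.items()})
    for n in ("foot","plug_seat","boss_top","wrench","wrench_grip","mat","spanner","spare_plug","bottle","peg_game"):
        print(n,[(np.round(d["at"],3).tolist(),round(d["score"],2)) for d in models.mark_of(n,c)[:3]])
print(telemetry.current_t())
E
```

```text
pics
top {'fx': np.float64(446.408), 'fy': np.float64(446.408), 'cx': np.float64(320.509), 'cy': np.float64(243.101), 'position': array([0.455, 0.091, 1.184]), 'orientation': array([-0.045,  0.71 , -0.7  ,  0.053])}
foot [([0.698, 0.238, -0.0], 0.77), ([0.681, -0.248, 0.005], 0.56)]
plug_seat [([0.6, 0.236, 0.102], 0.6)]
boss_top [([0.6, 0.229, 0.091], 0.73)]
wrench [([0.629, -0.359, 0.006], 0.61)]
wrench_grip [([0.513, -0.345, 0.014], 0.81), ([0.789, -0.105, 0.002], 0.61)]
mat [([0.55, -0.276, -0.004], 0.62)]
spanner [([0.684, -0.248, 0.002], 0.95), ([0.697, 0.239, 0.001], 0.66)]
spare_plug [([0.411, 0.011, 0.001], 0.83)]
bottle [([0.787, -0.102, 0.0], 0.88), ([0.679, -0.248, 0.004], 0.55)]
peg_game [([0.499, 0.499, -0.004], 0.92)]
side {'fx': np.float64(472.025), 'fy': np.float64(472.025), 'cx': np.float64(322.902), 'cy': np.float64(241.718), 'position': array([0.143, 0.664, 0.79 ]), 'orientation': array([ 0.124, -0.3  ,  0.867, -0.378])}
foot [([0.698, 0.243, 0.0], 0.65)]
plug_seat [([0.597, 0.238, 0.099], 0.87)]
boss_top [([0.6, 0.234, 0.089], 0.87)]
wrench [([0.629, -0.357, 0.002], 0.98)]
wrench_grip [([0.514, -0.345, 0.016], 0.73)]
mat [([0.558, -0.275, -0.002], 0.81)]
spanner [([0.684, -0.245, 0.002], 0.94), ([0.5, 0.5, -0.004], 0.57)]
spare_plug [([0.409, 0.013, -0.001], 0.82)]
bottle [([0.785, -0.1, 0.003], 0.75)]
peg_game [([0.504, 0.499, -0.002], 0.71)]
1.1
```

View pics/top0.png

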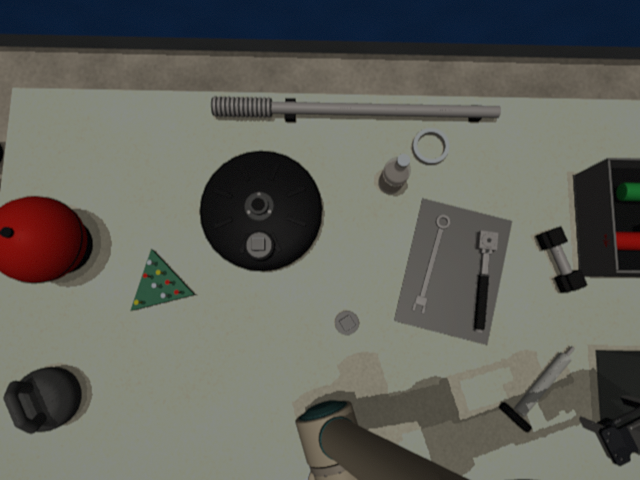

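View pics/side0.png

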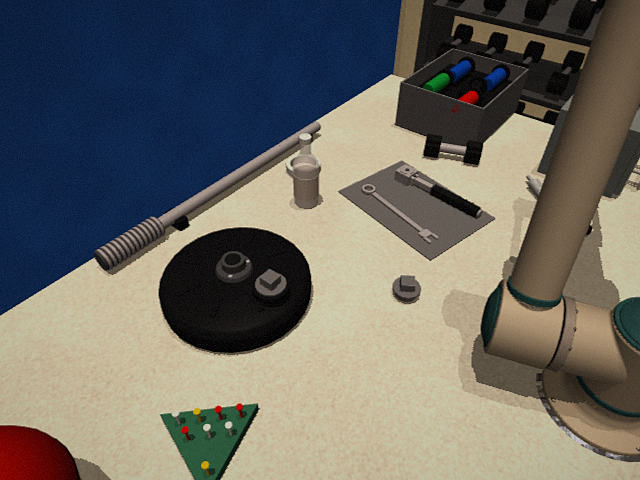

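The top view shows the foot at about (262,210) with the plug at (259,244). The wrench head is at (487,240), with its handle running to (481,330), and the spanner lies to its left. The networks agree with this. In the side view the plug at (270,285) is unobstructed. Next I'll take wrist close-ups.

```bash
cat > h.py <<'E'
from plant import r, gripper_to, inverse_kinematics, vision, models, telemetry as T
import numpy as np, cv2
from scipy.spatial.transform import Rotation as R
def down(yaw):
    q=(R.from_euler('z',yaw)*R.from_euler('x',np.pi)).as_quat(); return q[[3,0,1,2]]
def yaw():
    q=np.array(T.current_tool_rot()); m=R.from_quat(q[[1,2,3,0]]).as_matrix(); return np.arctan2(m[1,0],m[0,0])
def px2w(uv,k,z):
    uv=np.atleast_2d(uv).astype(float); q=np.array(k["orientation"]); M=R.from_quat(q[[1,2,3,0]]).as_matrix()
    d=np.c_[(uv[:,0]-k["cx"])/k["fx"],(uv[:,1]-k["cy"])/k["fy"],np.ones(len(uv))]@M.T
    p=np.array(k["position"]); return p+d*((z-p[2])/d[:,2])[:,None]
def snap(c,f=None):
    k=vision.get_calibration(c); im=vision.snapshot(c)
    if f: cv2.imwrite(f"pics/{f}.png",im[:,:,::-1])
    return im,k
def marks(ns,c):
    for n in ns: print(c,n,[(np.round(d["at"],4).tolist(),round(d["score"],2)) for d in models.mark_of(n,c)[:2]])
E
python3 - <<'E'
from h import *
print(yaw(),T.current_tool_rot())
for p,y in (((.6,.237,.3),0.04),((.513,-.345,.25),-.11),((.48,.237,.13),0.),((.48,.237,.13),0.4),((.48,.237,.13),-0.5),((.48,.237,.13),3.14)):
    for a in (0,np.pi): print(p,y,a,np.round(inverse_kinematics(p,down(y+a)),2))
r.move_to((.53,-.345,.28),down(-.11))
im,k=snap("wrist","w_wrench"); print({a:np.round(b,3) for a,b in k.items()})
marks(("wrench","wrench_grip","spanner"),"wrist")
r.move_to((.55,.237,.33),down(0.04))
im,k=snap("wrist","w_plug"); print(np.round(k["position"],3))
marks(("plug_seat","boss_top","foot"),"wrist"); np.save("kplug.npy",k,allow_pickle=True)
print(T.current_t())
E
```

```text
0.43578974297588474 [7.26740189e-05 9.76354685e-01 2.16174751e-01 1.14049688e-05]
(0.6, 0.237, 0.3) 0.04 0 [ 0.27  0.35  1.14 -0.    1.65  1.8 ]
(0.6, 0.237, 0.3) 0.04 3.141592653589793 [ 0.27  0.35  1.14  0.    1.65 -1.34]
(0.513, -0.345, 0.25) -0.11 0 [-0.7   0.32  1.31 -0.    1.51  0.98]
(0.513, -0.345, 0.25) -0.11 3.141592653589793 [-0.7   0.32  1.31  0.    1.51 -2.17]
(0.48, 0.237, 0.13) 0.0 0 [ 0.33  0.26  1.69 -0.    1.19  1.9 ]
(0.48, 0.237, 0.13) 0.0 3.141592653589793 [ 0.33  0.26  1.69  0.    1.19 -1.24]
(0.48, 0.237, 0.13) 0.4 0 [ 0.33  0.26  1.69 -0.    1.19  1.5 ]
(0.48, 0.237, 0.13) 0.4 3.141592653589793 [ 0.33  0.26  1.69  0.    1.19 -1.64]
(0.48, 0.237, 0.13) -0.5 0 [ 0.33  0.26  1.69 -0.    1.19  2.4 ]
(0.48, 0.237, 0.13) -0.5 3.141592653589793 [ 0.33  0.26  1.69  0.    1.19 -0.74]
(0.48, 0.237, 0.13) 3.14 0 [ 0.33  0.26  1.69  0.    1.19 -1.24]
(0.48, 0.237, 0.13) 3.14 3.141592653589793 [ 0.33  0.26  1.69 -0.    1.19  1.9 ]
{'fx': np.float64(375.673), 'fy': np.float64(375.673), 'cx': np.float64(329.434), 'cy': np.float64(239.801), 'position': array([ 0.597, -0.353,  0.469]), 'orientation': array([-0.079, -0.662,  0.74 ,  0.089])}
wrist wrench [([0.6313, -0.3581, 0.0002], 0.62)]
wrist wrench_grip [([0.507, -0.3454, 0.0172], 0.69)]
wrist spanner [([0.6822, -0.2477, 0.0061], 0.61)]
[0.618 0.239 0.519]
wrist plug_seat [([0.5972, 0.2322, 0.098], 0.86), ([0.4984, 0.4985, 0.0017], 0.27)]
wrist boss_top [([0.5959, 0.2293, 0.0947], 0.77)]
wrist foot [([0.695, 0.2374, -0.0009], 0.91)]
4.9083
```

```bash
python3 - <<'E'
import cv2,numpy as np
a=cv2.imread("pics/w_wrench.png");b=cv2.imread("pics/w_plug.png")
k=np.load("kplug.npy",allow_pickle=True).item()
from scipy.spatial.transform import Rotation as R
q=k["orientation"];M=R.from_quat(q[[1,2,3,0]]).as_matrix()
c=M.T@(np.array([.598,.234,.119])-k["position"]);u=k["fx"]*c[0]/c[2]+k["cx"];v=k["fy"]*c[1]/c[2]+k["cy"];print(u,v)
u,v=int(u),int(v)
crop=cv2.resize(b[v-50:v+50,u-50:u+50],(500,500),interpolation=cv2.INTER_CUBIC)
cv2.imwrite("pics/plugcrop.png",crop)
E
```

```text
333.16408843264117 168.5641765213598
```

View pics/w_wrench.png

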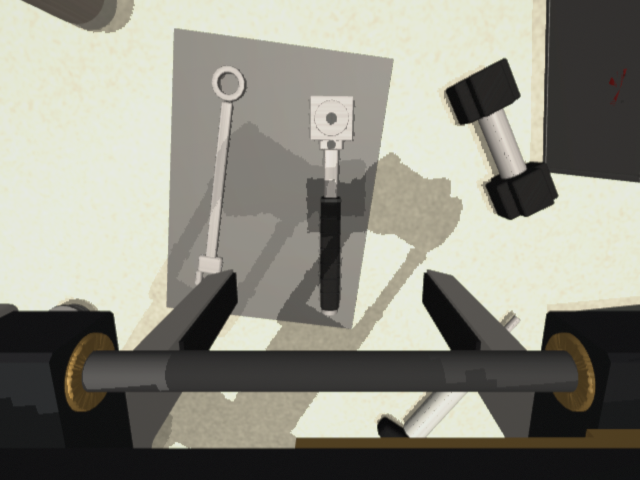

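View pics/plugcrop.png

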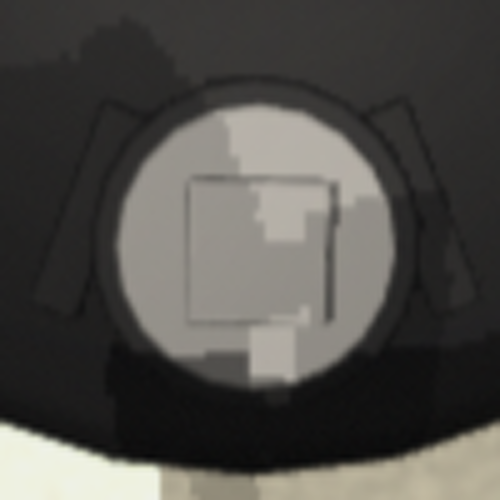

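The wrist view shows the wrench head centre at (331,118) and the handle straight down column 330. In the plug crop the square spans 187–332 by 178–323 and is nearly parallel to the camera axes, which were set to tool yaw 0.04. I'll compute positions and then grasp.

```bash
python3 - <<'E'
from h import *
k=np.load("kplug.npy",allow_pickle=True).item()
f=lambda c:np.array(c)/5.+[283,118]-0.4
print("sq",px2w(f([(187,177),(333,180),(328,322),(187,323),(259,250)]),k,.119).round(4))
print("circ",px2w(f((257,246)),k,.099))
gripper_to(.06)
r.move_to((.53,-.345,.28),down(-.11))
im,k=snap("wrist")
p=px2w([(331,118),(330.5,200)],k,.034); e=px2w((330.5,308),k,.030)
d=p[0]-e[0]; y=np.arctan2(d[1],d[0]); print("head",p[0],"yaw",y,"len",np.hypot(*d[:2]))
assert abs(y+.11)<.06
g=p[0][:2]-.12*np.array([np.cos(y),np.sin(y)]); print("grip",g)
np.save("wr.npy",[*g,y])
r.move_to((*g,.12),down(y)); 
print("guard",r.move_l((*g,.033),vel=.1,guard=8))
gripper_to(0,50); print("open",T.current_opening(),T.current_finger_force(),T.current_ee_pos(),yaw())
r.move_l((*g,.16),vel=.12); r.hold(.3)
im,k=snap("wrist","held"); print(T.current_wrist_force(),T.current_torque(),T.current_opening(),T.current_t(),np.round(k["position"],4),T.current_ee_pos())
marks(("wrench","wrench_grip"),"wrist")
np.save("kheld.npy",k,allow_pickle=True)
E
```

```text
sq [[0.6134 0.2483 0.119 ]
 [0.6139 0.218  0.119 ]
 [0.5847 0.2176 0.119 ]
 [0.5833 0.2473 0.119 ]
 [0.599  0.2327 0.119 ]]
circ [[0.59894356 0.23290928 0.099     ]]
head [ 0.63068278 -0.35648137  0.034     ] yaw -0.1105674118504471 len 0.22794903303506797
grip [ 0.51141555 -0.3432403 ]
guard False
open 7.1035077249871e-05 0.0 [ 0.51139496 -0.34320586  0.03293954] -0.11062285624408094
[-0.16703321  0.4387855  -0.34634868] [ 0.04596986 -0.02273555 -0.03216842] 0.00024493319314462293 12.0083 [ 0.5785 -0.3505  0.3488] [ 0.51129163 -0.34317765  0.15964865]
wrist wrench [([0.63, -0.3574, 0.0003], 0.87)]
wrist wrench_grip [([0.5127, -0.343, 0.0174], 0.72)]
```

View pics/held.png

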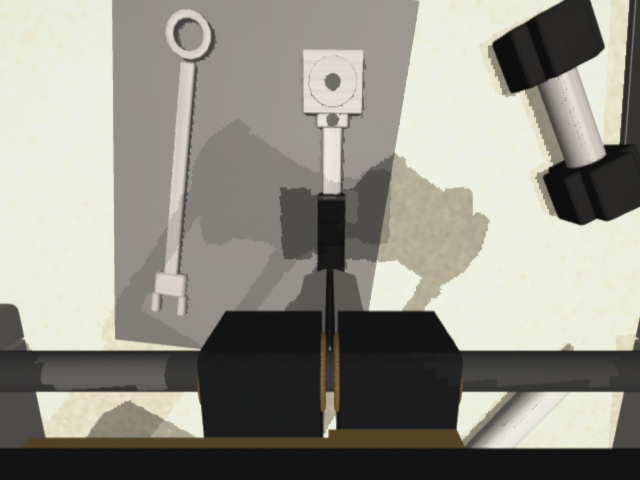

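The fingers closed empty and the wrench is still on the mat with its head at (333,82). I'll check the tool geometry before trying again.

```bash
python3 - <<'E'
from h import *
print(r.nose_length)
gripper_to(.06); print(T.current_opening(),T.current_t())
g=np.load("wr.npy"); y=g[2]
r.move_l((*g[:2],.06),vel=.15)
print(r.move_l((*g[:2],.026),vel=.05,guard=5),T.current_ee_pos(),T.current_wrist_force())
im,k=snap("side","side1"); cv2.imwrite("pics/side1c.png",cv2.resize(im[120:280,340:540,::-1],(800,640))[:600])
print(T.current_t())
E
```

```text
0.025
0.06014886834678774 13.1333
False [ 0.51157266 -0.34337722  0.02604356] [-0.61700827  0.62631575 -0.52512055]
14.8333
```

View pics/side1c.png

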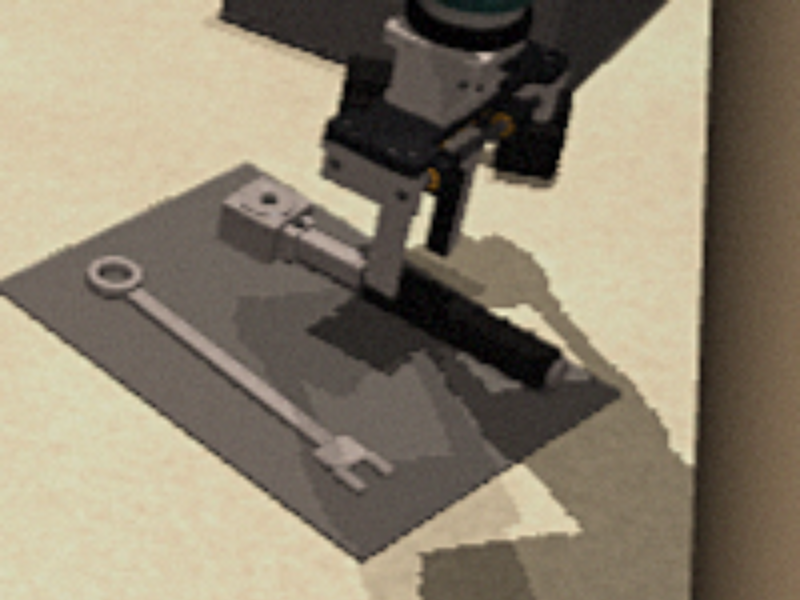

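The fingers straddle the handle, but at z=0.026 the tips haven't touched the mat, so they stand higher than the numbers say. I'll feel for the mat, back off a little and grip.

```bash
python3 - <<'E'
from h import *
g=np.load("wr.npy"); y=g[2]
hit=r.move_l((*g[:2],.008),vel=.02,guard=5); z=T.current_ee_pos()[2]
print(hit,z,T.current_wrist_force())
z=z+.002
r.move_l((*g[:2],z),vel=.02)
gripper_to(0,50); print("open",T.current_opening(),T.current_finger_force(),T.current_ee_pos(),T.current_wrist_force(),T.current_t())
E
```

```text
False 0.008110236421849978 [-0.76152815 -0.39942006  0.54481618]
open 0.023322584044582588 49.98662352561951 [ 0.51141148 -0.34345767  0.01009748] [-0.47987772 -0.60386555 -0.68513346] 16.8
```

```bash
python3 - <<'E'
from h import *
g=np.load("wr.npy"); y=g[2]
gripper_to(.045)
hit=r.move_l((*g[:2],-.008),vel=.03,guard=4); z=T.current_ee_pos()[2]
print(hit,z,T.current_wrist_force())
z=z+.003
r.move_l((*g[:2],z),vel=.05)
gripper_to(0,50); print("open",T.current_opening(),T.current_finger_force(),T.current_ee_pos(),T.current_t())
np.save("zg.npy",T.current_ee_pos()[2])
r.move_l((*g[:2],z+.15),vel=.15); r.hold(.2)
im,k=snap("wrist","held2"); print(T.current_wrist_force(),T.current_torque(),T.current_opening(),T.current_t(),np.round(k["position"],4),T.current_ee_pos(),yaw())
marks(("wrench","wrench_grip"),"wrist")
np.save("kheld.npy",k,allow_pickle=True)
E
```

```text
True -0.005903718465966889 [-2.44093259e-01  2.72654094e-03  4.07178580e+00]
open 0.023459394013204633 49.97911512851715 [ 0.51130554 -0.34321159 -0.00311571] 18.5917
[ 0.30720555 -0.42262769 -2.48035445] [0.00768329 0.11080799 0.06014768] 0.023459954380629207 19.9917 [ 0.5787 -0.3506  0.3352] [ 0.51110419 -0.34296161  0.1462493 ] -0.11051797641289775
wrist wrench [([0.6279, -0.3561, 0.1514], 0.7)]
wrist wrench_grip [([0.5077, -0.3391, 0.1662], 0.85)]
```

View pics/held2.png

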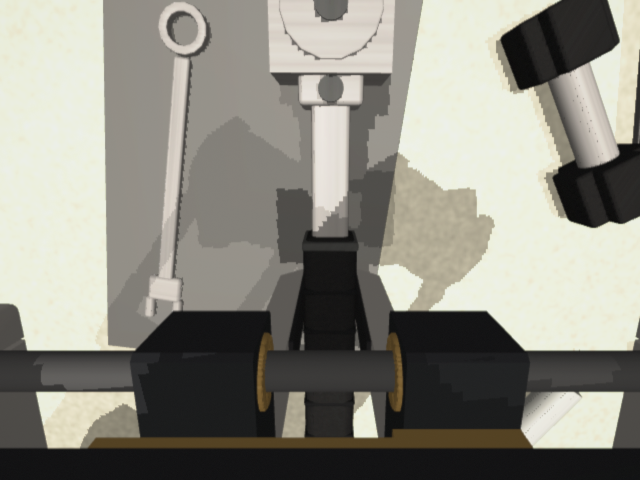

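The wrench is held level. Its head top face spans columns 269–392, with the circle centre at about (330.5, 7.5). I'll compute the head offset from this view, then carry it to above the plug.

```bash
python3 - <<'E'
from h import *
k=np.load("kheld.npy",allow_pickle=True).item()
for z in (.178,.183): 
    p=px2w([(330.5,7.5),(330.5,72)],k,z); print(z,p.round(4))
e=np.array([.51110419,-.34296161]); yw=-.1105
c,s=np.cos(yw),np.sin(yw); off=np.array([[c,s],[-s,c]])@(p[0][:2]-e); print("off in tool",off, "front edge-based x", (np.array([[c,s],[-s,c]])@(p[1][:2]-e))[0]+.023)
r.move_l((*e,.25),vel=.2)
P=np.array([.599,.2328]); y=.03
off=np.array([.120,0.]) ; off_y=0
t=P-np.array([np.cos(y),np.sin(y)])*.120
r.move_to((*t,.25),down(y)); r.move_l((*t,.150),vel=.15); r.hold(.2)
im,k=snap("wrist","over"); print(T.current_ee_pos(),yaw(),np.round(k["position"],4),T.current_wrist_force(),T.current_torque(),T.current_t())
marks(("wrench","plug_seat"),"wrist")
im,k=snap("side","side2");marks(("wrench","wrench_grip","plug_seat"),"side");snap("top");marks(("wrench","plug_seat"),"top")
cv2.imwrite("pics/side2c.png",cv2.resize(im[180:330,170:370,::-1],(800,600),interpolation=cv2.INTER_CUBIC))
E
```

```text
0.178 [[ 0.6293 -0.3564  0.178 ]
 [ 0.607  -0.3539  0.178 ]]
0.183 [[ 0.6277 -0.3562  0.183 ]
 [ 0.6061 -0.3538  0.183 ]]
off in tool [ 0.11730268 -0.00028434] front edge-based x 0.1186166191013121
[0.47963886 0.22939143 0.15089781] 0.029981897468219273 [0.5469 0.2316 0.3406] [ 0.12374973  0.83566692 -3.14603626] [0.04789571 0.08153193 0.04322047] 23.8833
wrist wrench [([0.5995, 0.2338, 0.1559], 0.92)]
wrist plug_seat []
side wrench [([0.5967, 0.2357, 0.1564], 0.75)]
side wrench_grip [([0.48, 0.2329, 0.1704], 0.96), ([0.5025, 0.5021, 0.0019], 0.34)]
side plug_seat [([0.598, 0.2367, 0.1], 0.83)]
top wrench [([0.5973, 0.2317, 0.1599], 0.84)]
top plug_seat [([0.5932, 0.2313, 0.0934], 0.73), ([0.5989, 0.2339, 0.1032], 0.54)]
```

View pics/side2c.png

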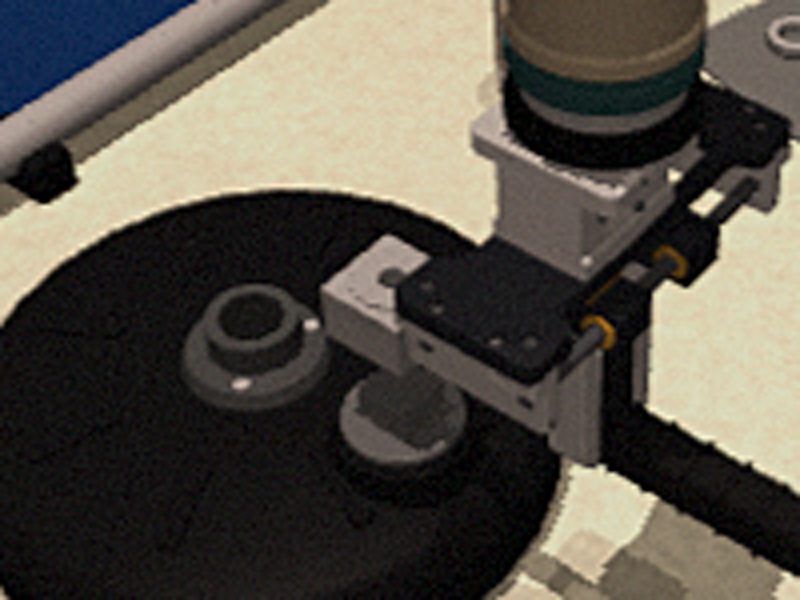

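The side view shows the wrench head directly over the plug, about 55 mm above it. I'll lower it with a guard.

```bash
python3 - <<'E'
from h import *
p=np.array(T.current_ee_pos()); x,yy=p[0]+.0008,p[1]
x,yy=.4799,.2295
r.move_l((x,yy,.118),vel=.12)
w0=np.array(T.current_wrist_force())
h=r.move_l((x,yy,.088),vel=.03,guard=8)
print(h,T.current_ee_pos(),np.array(T.current_wrist_force())-w0,T.current_torque(),T.current_t())
E
```

```text
False [0.48003311 0.22953484 0.08836679] [-2.11553001 -0.51602092  4.83573017] [-0.11362885  0.1393921  -0.05946306] 25.9
```

```bash
cat >> h.py <<'E'
def rd(w0,m0):
    y=yaw(); F=np.array(T.current_wrist_force())-w0; M=np.array(T.current_torque())-m0
    n=np.array([-np.sin(y),np.cos(y)]); f=-F[:2]@n
    return y,f,M[2],F[2],.092*f+M[2]
E
python3 - <<'E'
from h import *
r.move_l((.48,.2295,.0900),vel=.05); r.hold(.2)
w0=np.array(T.current_wrist_force()); m0=np.array(T.current_torque()); np.save("w0.npy",[w0,m0])
p=np.array(T.current_ee_pos()); y0=.03; C=np.array([.4800,.2295])+.119*np.array([np.cos(y0),np.sin(y0)]); np.save("C.npy",C)
y=y0
for i in range(30):
    y-=.02; t=C-.119*np.array([np.cos(y),np.sin(y)])
    r.move_l((*t,.090),rot=down(y),vel=.02)
    d=rd(w0,m0); print(i,round(y,3),np.round(d,3),round(T.current_t(),2))
    if abs(d[1])>7: break
E
```

```text
0 0.01 [ 0.01   0.167  0.027 -1.42   0.042] 26.62
1 -0.01 [-0.009  0.284  0.04  -0.614  0.067] 26.88
2 -0.03 [-0.029  0.54   0.021  0.191  0.07 ] 27.15
3 -0.05 [-0.049  0.148  0.039 -0.582  0.053] 27.42
4 -0.07 [-0.069  0.111  0.082  0.402  0.092] 27.68
5 -0.09 [-0.089  0.881  0.121  0.198  0.202] 27.95
6 -0.11 [-0.109  0.353  0.156  0.315  0.189] 28.22
7 -0.13 [-0.13  -0.464  0.064  0.86   0.021] 28.48
8 -0.15 [-0.15   1.002  0.123  0.     0.215] 28.75
9 -0.17 [-0.17   1.329  0.095  0.928  0.217] 29.02
10 -0.19 [-0.19   0.989  0.001  0.845  0.092] 29.28
11 -0.21 [-0.21   1.165  0.12   1.639  0.227] 29.55
12 -0.23 [-0.23   1.01   0.102  0.463  0.195] 29.82
13 -0.25 [-0.25   0.46   0.088  0.681  0.131] 30.08
14 -0.27 [-0.27   1.232  0.079  1.099  0.193] 30.35
15 -0.29 [-0.29   1.169  0.038  1.224  0.145] 30.62
16 -0.31 [-0.31   1.111  0.064  1.54   0.166] 30.88
17 -0.33 [-0.33   1.198  0.012  1.16   0.122] 31.15
18 -0.35 [-0.35   0.954  0.041  1.873  0.129] 31.42
19 -0.37 [-0.369  2.387  0.29   1.608  0.509] 31.68
20 -0.39 [-0.388  4.181  0.579  2.494  0.964] 31.95
21 -0.41 [-0.407  6.701  0.705  2.708  1.321] 32.22
22 -0.43 [-0.427  6.183  0.594  2.422  1.163] 32.48
23 -0.45 [-0.448  8.362  0.54   3.31   1.31 ] 32.75
```

The play ran out at about -0.08, the plug reached home at about -0.365, and the pivot moment levelled off near 1.2–1.3 N m from about -0.40. I'll hold there and check the kink in a picture.

```bash
python3 - <<'E'
from h import *
w0,m0=np.load("w0.npy"); C=np.load("C.npy")
r.hold(.3)
im,k=snap("wrist","kink"); print(np.round(rd(w0,m0),3),T.current_ee_pos(),T.current_t(),T.current_opening())
cv2.imwrite("pics/kinkc.png",cv2.resize(im[0:270,200:460,::-1],(578,600),interpolation=cv2.INTER_CUBIC))
E
```

```text
[-0.448  8.107  0.59   2.624  1.336] [0.49003364 0.28214782 0.08957578] 33.1 0.023445786673294645
```

View pics/kinkc.png

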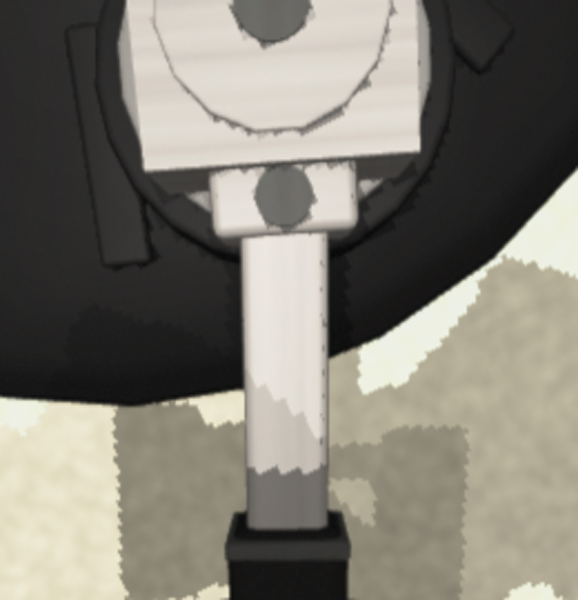

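The head is turned about 0.065 rad against the handle, so the neck has given way and is well short of 0.13. Now I'll ease off, then pull a second time and hold.

```bash
python3 - <<'E'
from h import *
w0,m0=np.load("w0.npy"); C=np.load("C.npy")
def go(y,vel=.02):
    t=C-.119*np.array([np.cos(y),np.sin(y)]); r.move_l((*t,.090),rot=down(y),vel=vel)
    print(round(y,3),np.round(rd(w0,m0),3),round(T.current_t(),2))
for y in (-.41,-.37,-.34,-.32): go(y)
r.hold(.4); print(np.round(rd(w0,m0),3))
for y in (-.36,-.39,-.41,-.43,-.452): go(y)
r.hold(1.2); print(np.round(rd(w0,m0),3))
snap("wrist","kink2")
for y in (-.41,-.36,-.31,-.265): go(y)
r.hold(.2); print(np.round(rd(w0,m0),3),T.current_t())
E
```

```text
-0.41 [-0.408  5.953  0.698  2.337  1.245] 33.49
-0.37 [-0.371  2.006  0.15   0.545  0.335] 33.88
-0.34 [-0.341  0.963  0.033  0.015  0.122] 34.21
-0.32 [-0.321 -0.037  0.08  -0.359  0.076] 34.48
[-0.32  -0.945  0.173 -0.746  0.086]
-0.36 [-0.36   1.192  0.19   0.393  0.3  ] 35.27
-0.39 [-0.388  3.178  0.696  1.324  0.988] 35.59
-0.41 [-0.407  4.384  0.777  2.087  1.18 ] 35.86
-0.43 [-0.427  6.423  0.709  1.488  1.3  ] 36.12
-0.452 [-0.45   6.486  0.684  1.426  1.281] 36.41
[-0.45   7.068  0.647  2.047  1.298]
-0.41 [-0.408  6.1    0.852  0.919  1.413] 38.06
-0.36 [-0.36   1.152  0.141  0.713  0.247] 38.51
-0.31 [-0.311 -1.211  0.217 -0.142  0.106] 38.96
-0.265 [-0.265 -1.492  0.253 -0.693  0.116] 39.38
[-0.265 -1.21   0.212 -0.948  0.1  ] 39.575
```

```bash
python3 - <<'E'
from h import *
p=T.current_ee_pos(); g=np.load("wr.npy"); zg=float(np.load("zg.npy"))
r.move_l((p[0],p[1],.125),vel=.05); print(T.current_wrist_force(),T.current_opening())
r.move_l((p[0],p[1],.25),vel=.2)
r.move_to((.5113,-.3432,.25),down(g[2])); 
r.move_l((.5113,-.3432,.05),vel=.15); r.hold(.2)
snap("wrist","back"); marks(("wrench","wrench_grip"),"wrist"); snap("side"); marks(("wrench","wrench_grip"),"side"); print(T.current_ee_pos(),T.current_t())
h=r.move_l((.5113,-.3432,zg-.003),vel=.04,guard=5); print(h,T.current_ee_pos(),T.current_wrist_force(),T.current_t())
E
```

```text
[ 0.49324354  0.22941848 -3.63429178] 0.023365650370792815
wrist wrench [([0.6291, -0.3571, 0.0577], 0.84)]
wrist wrench_grip [([0.5125, -0.3422, 0.07], 0.83)]
side wrench [([0.6325, -0.3554, 0.0576], 0.8)]
side wrench_grip [([0.5146, -0.3413, 0.0737], 0.96), ([0.7866, -0.103, -0.0016], 0.5)]
[ 0.51131474 -0.34325602  0.05008461] 45.3583
True [ 0.51170229 -0.34325482 -0.00317424] [0.40215685 0.59131936 4.69526304] 46.5833
```

```bash
python3 - <<'E'
from h import *
gripper_to(.05); print(T.current_opening())
r.move_l((.5113,-.3432,.20),vel=.15); r.hold(.2)
im,k=snap("wrist"); marks(("wrench","wrench_grip","mat"),"wrist")
im2,_=snap("side"); marks(("wrench","plug_seat","spanner"),"side"); print(T.current_t())
cv2.imwrite("pics/fin.png",np.hstack([cv2.resize(im,(400,300)),cv2.resize(im2,(400,300))])[:,:,::-1])
E
```

```text
0.049811583328796594
wrist wrench [([0.6277, -0.355, 0.0005], 0.9)]
wrist wrench_grip [([0.5076, -0.3435, 0.0182], 0.86)]
wrist mat [([0.5527, -0.2754, -0.0019], 0.77)]
side wrench [([0.6287, -0.3564, 0.002], 0.76)]
side plug_seat [([0.5945, 0.2373, 0.1], 0.78)]
side spanner [([0.6797, -0.2445, -0.0005], 0.8)]
49.3083
```

View pics/fin.png

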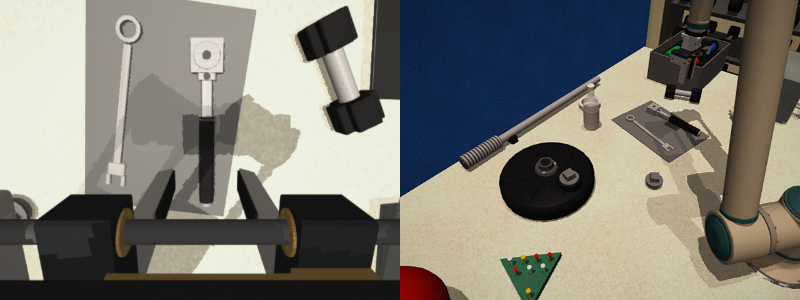

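The wrench lies flat and straight on the mat, with its head at about (207,55) in the left half, and the gripper is clear of it. Everything else is where it was.

```bash
python3 -c "
from plant import r
print(r.sign_off())"
```

```text
the job is handed in; nothing more can be done
None
```

I turned the plug home, pulled the wrench to its click twice (held 1.2 s the second time), laid it flat on the mat and handed in at about 49 s; no verdict came back, and the click and home position are judged from measured torque and one picture of the first click.

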